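Feed a glass strip through the guarded foil press with the push stick

ROBOT

A 6-joint arm with a two-finger parallel gripper is mounted at the origin on a cart in front of the work surface, level with it; the furniture and walls round the work are solid. World frame = base frame: x ahead of the robot, y to its left, z up, the work surface at z = 0. Lengths are in m, angles in rad, forces in N, time in s.
With the tool pointing down it reaches from about 0.375 to 0.9 m from the base axis. Payload 3.1 kg.
Tool frame: the origin (TCP) lies midway between the tips of the shut fingers; the grasp point (between the pads) lies 19 mm behind it (arm.pinch_z is the distance from the TCP to the grasp point, in m); z points along the fingers, y is the line along which they close (so a half turn about z gives the same grasp; the last joint's range is limited). The gripper opens to 87 mm and grips with 3 to 60 N. Pads are 19 mm wide; open, the fingers measure 117 mm over their backs; the gripper's body (75 mm by 190 mm) begins 51 mm behind the grasp point.
Start: joints at [1.014, 0.527, 1.433, -0, 1.181, -0.178], TCP at [0.231, 0.581, 0.223] pointing down, gripper open.
Joint ranges: [-3.08, 3.08], [-0.75, 2.2], [0.22, 2.44], [-1.43, 4.57], [0, 2.65], [-2.85, 2.85]. Speed limits (rad/s): [2.79, 2.79, 3.14, 3.14, 3.14, 3.14].

INTERFACE

Orientations are given as a 3x3 rotation matrix whose columns are the frame's x, y, z axes.
In Python, from plant import arm gives the robot as it stands.
- The arm moves only by the shell command python3 -m creep 'ROWS' [FORCE]. ROWS is JSON, a list of rows, each a list of 7 numbers: the turn, a rotation vector about the tool's x, y, z in rad, then the shift along the tool's x, y, z in mm, then the finger opening in mm, from 0 to 87. A call has 1 to 8 rows; each row is the pose to reach, as a shift and turn from the pose commanded when the call began, along the tool's axes at that moment; what a row does not reach only later rows make up. A row lasts 1/8 s, in which the tool goes at most 62.5 mm and 10.7 degrees, less where a joint would pass 70% of its speed; a pose out of reach is approached as far as the arm can. A call with a gripper value outside its range is refused whole. The fingers move at their own pace and stop on an object; FORCE is the grip in N (left out, the last holds). Time passes only in rows, so rows that repeat a pose let the fingers close. It gives the time, the measured TCP pose, the force, the opening and the grip force at its end, in the units of the state.
- arm.get_state(): the state, without advancing time (a new reading comes with each control period).
- arm.get_image(name): name is "scene" or "side" or "wrist"; returns the picture (420x560x3 uint8, red, green, blue); there is no depth.
- arm.camera_model(name): a dict with "intrinsics" (3x3 intrinsics, pixels), "extrinsics" (4x4, takes a point from camera to world coordinates); the wrist camera has in their place "mount" (4x4, takes a point from camera to tool coordinates, whose origin is the TCP and whose axes are the flange's). Camera axes: x right, y down, z forward; pixel columns grow to the right and rows downward; lengths in m; the calibration is good to about 2 mm. A picture is of the moment at which its call begins: read the wrist's pose just before it. camera_model takes no time and is no camera call.
- arm.finish_job(): hands the job in; it is judged then, once.
The state is a dict: "t": time; "joints": joint angles; "qvel": joint speeds; "joint_efforts": joint torques, N m; "ee_pos": TCP position; "tcp_rot": TCP orientation; "wrist_force": force on the tool from outside, world axes, zero at the start; "moment": the same for the moment, N m; "finger_gap": finger opening in m; "grasp_force": force on a finger pad.
Only numpy, scipy, OpenCV 4.12 (cv2) and the standard library are available. Lean on these libraries where they do the work, as an engineer would, in place of code of your own. Each camera call takes 0.05 s, during which the arm holds its last target. There are 200 camera calls.

TASK

Lay the loose foiled glass strip crosswise on the near bed of the foil press, then take the wooden push stick out of its rest, lay it down on the bed behind the strip with its wide head towards the strip, and let go of it. Take the stick again by its raised heel and push the strip right through under the clear guard until it and the two strips already on the far side stand square, side by side with no gaps, against the end stop. Then draw the stick back out of the guard and leave it lying on the near bed; keep your fingers off the two strips beyond the guard and do not disturb the other things on the bench.

Things in the scene. Friction and masses are not known exactly. Their poses are not given: they have to be found in the camera images.
- press: Foil press, fixed on the bench: a wooden bed 375 x 94 mm, 10 mm thick, with a clear-hooded guard across it. Origin: on the bench under the middle of the guard; x = feed direction, y across, z up. The bed's top is at z = +10 mm and spans x = -240 to +135 mm; the guard spans x = -30 to +30.
- near_bed (a point): Middle of the near bed, on its top: the open flat part (x = -240 to -30 in the press's frame) where the strip and then the stick are laid. Axes as the press's.
- guard_mouth (a point): Middle of the guard's entry, on the bed's top. Guard: grey cheeks, clear hood over a grey roller that does not touch the work; 48 mm high above the bed, its opening 18 mm high. Aluminium guides 7 mm high leave a channel 68 mm wide (y -34 to +34) from here to the end stop, and flare towards the near bed to about 88 mm over the 30 mm before the guard.
- stop_face (a point): Middle of the end stop's face, on the bed's top, 120 mm from the press's origin along x. The stop is 12 mm high; the far bed lies between it and the guard.
- strip: The loose foiled glass strip that is to be fed: 19 x 60 x 4 mm, lying flat on the bare bench. Origin: centre of its underside; x along its 19 mm width, y along its 60 mm length, z up. About 14 g.
- strip_near: Foiled glass strip, 19 x 57 x 4 mm, already on the far bed, lying crosswise in the channel just beyond the guard. Origin: centre of its underside; x across (19 mm), y along its length. It ends up between the other two.
- strip_far: Foiled glass strip, 19 x 57 x 4 mm, already on the far bed, lying crosswise in the channel between strip_near and the end stop, not yet touching the stop. Origin and axes as strip_near. When all is closed up, the strips' centres stand at about x = 110.5, 91.5 and 72.5 mm in the press's frame.
- push_stick: Wooden push stick, 165 mm long, 60 g. Origin: underside, mid-length; x along it towards the head, z up. Shaft 16 mm wide, 12 high; flat head (x +70.5 to +82.5 mm) 52 wide, 10 high; raised heel (x -82.5 to -37.5) 16 wide, 24 high. Centre of mass about x = +10. At first the rest's cheeks enclose the heel: only the shaft can be gripped. Head and shaft pass under the guard, heel and fingers do not.
- stick_face (a point): Middle of the flat front face of the push stick's head, 5 mm above the stick's underside.
- rest: Rest of the push stick, fixed on the bench: a dark wooden board 182 x 62 mm, 6 mm thick, on which the stick lies, with two cheeks (x -90 to -21 mm, inner faces at y = +-11, outer +-19, tops 34 mm above the bench) either side of the stick's heel. The stick lifts straight up out of it. Origin: on the bench under the board's middle; axes as those of the stick as it lies in it.
- tin: Bystander: round grey tin, 52 mm across, 34 mm high. Origin: centre of its underside.
- flat_tin: Bystander: flat round brass-coloured tin, 62 mm across, 24 mm high. Origin: centre of its underside.
- oil_bottle: Bystander: small bottle with a screw cap, 35 mm across, 73 mm high. Origin: centre of its underside.
- foil_roll: Bystander: roll of copper foil lying flat, 92 mm across, 9 mm high. Origin: centre of its underside.
- pliers: Bystander: pliers lying flat, 53 x 149 mm, 13 mm high. Origin: centre of its underside.

How it is judged:
On the way, in this order (a step that is already met when the one before it is completed fails the run):
1. the loose strip lies flat and crosswise on the near bed, let go (x of strip in the frame of press between -0.15 and -0.035 m and y of strip in the frame of press between -0.015 and 0.015 m and z of strip in the frame of press between 0.006 and 0.0135 m and angle between the x axis of strip and the x axis of press, either way round below 0.35 rad and contact force between the fingers and strip below 0.05 N), for 0.2 s.
2. the push stick lies on the near bed behind the strip, head towards it, let go (x of push_stick in the frame of press between -0.28 and -0.125 m and y of push_stick in the frame of press between -0.03 and 0.03 m and z of push_stick in the frame of press between 0.004 and 0.016 m and x of each of stick_face, strip in the frame of press below -0.03 m and angle between the x axis of push_stick and the x axis of press, either way round below 0.35 rad and contact force between the fingers and push_stick below 0.05 N and x of stick_face in the frame of push_stick above 0.05 m and x of strip in the frame of press above -0.15 m and x of strip in the frame of push_stick above 0.083 m), for 0.2 s.
3. the strip is under the guard with the stick's head close behind it (x of strip in the frame of press between -0.025 and 0.025 m and z of strip in the frame of press between 0.006 and 0.0135 m and horizontal distance between stick_face and strip below 0.035 m and contact force between the fingers and strip below 0.05 N), for 0.05 s.
4. the three strips stand square, side by side, closed up against the end stop (x of strip in the frame of press between 0.0665 and 0.12 m and y of strip in the frame of press between -0.012 and 0.012 m and z of strip in the frame of press between 0.006 and 0.0135 m and angle between the x axis of each of strip, strip_near, strip_far and the x axis of press, either way round below 0.15 rad and x of strip_near in the frame of press between 0.0855 and 0.12 m and y of strip_near in the frame of press between -0.012 and 0.012 m and z of strip_near in the frame of press between 0.006 and 0.0135 m and x of strip_far in the frame of press between 0.1045 and 0.12 m and y of strip_far in the frame of press between -0.012 and 0.012 m and z of strip_far in the frame of press between 0.006 and 0.0135 m), for 0.1 s.
At the end, for the whole second after the job is handed in: The three strips lie flat on the far bed, square to the feed (within 0.15 rad), side by side and closed up against the end stop (gaps under about 6 mm in all); the push stick lies let go on the near bed with its head wholly out of the guard; all at rest (all of step 4 and x of stick_face in the frame of press below -0.03 m and x of push_stick in the frame of press above -0.3 m and y of push_stick in the frame of press between -0.04 and 0.04 m and z of push_stick in the frame of press between 0.002 and 0.016 m and contact force between the fingers and push_stick below 0.05 N and linear speed of each of strip, strip_near, strip_far, push_stick below 0.02 m/s); the robot touches nothing.
It fails at once if the fingers touch the two strips beyond the guard (contact force between the fingers and strip_near above 0.3 N or contact force between the fingers and strip_far above 0.3 N).
It fails at once if a bystander is shifted by more than 20 mm (distance of any of tin, flat_tin, oil_bottle, foil_roll, pliers from where it was at the start of the episode above 0.02 m).
It also fails if it takes over 58 s, if anything falls off the work surface, if the arm or the gripper's body presses on something with over 40 N, if the wrist force passes 120 N, or if a joint passes its speed limit or range.

## Working session

There is one attempt and no reset: what is moved stays moved. The work goes in short steps, Python scripts to look and compute and a shell command to move; the robot and the scene stay as the last step left them, time stands still between calls to the robot, and variables do not carry over. Pictures are saved under pics/ and viewed, at most 10 in all, crops included, and the job is handed in when it is done.

```bash
mkdir -p pics; ls
cat > h.py <<'E'
import numpy as np, cv2
from plant import arm
def cam(n):
    m=arm.camera_model(n); K=np.array(m["intrinsics"])
    if n=="wrist":
        s=arm.get_state(); T=np.eye(4); T[:3,:3]=s["tcp_rot"]; T[:3,3]=s["ee_pos"]
        return K,T@np.array(m["mount"])
    return K,np.array(m["extrinsics"])
def ray(K,E,px,z):
    px=np.atleast_2d(np.array(px,float)); d=np.c_[px,np.ones(len(px))]@np.linalg.inv(K).T@E[:3,:3].T
    o=E[:3,3]; return o+d*((z-o[2])/d[:,2])[:,None]
def proj(K,E,p):
    p=(np.atleast_2d(p)-E[:3,3])@E[:3,:3]; q=p@K.T; return q[:,:2]/q[:,2:]
def shot(n,f):
    K,E=cam(n); im=arm.get_image(n); cv2.imwrite("pics/%s.png"%f,im[:,:,::-1]); np.savez("pics/%s.npz"%f,K=K,E=E); return K,E,im
E
python3 - <<'E'
from h import *
for n in("scene","side"):
    K,E,im=shot(n,n+"0"); print(n,K.round(1).tolist(),E.round(3).tolist())
a=cv2.imread("pics/scene0.png");cv2.imwrite("pics/s0b.png",cv2.resize(a,(800,600)))
print(arm.get_state()["tcp_rot"], np.array(arm.camera_model("wrist")["mount"]).round(3).tolist())
E
```

```text
pics
scene [[529.5, 0.0, 281.1], [0.0, 529.5, 207.7], [0.0, 0.0, 1.0]] [[-0.453, -0.457, 0.766, -0.369], [-0.892, 0.244, -0.382, 0.777], [-0.012, -0.855, -0.518, 0.705], [0.0, 0.0, 0.0, 1.0]]
side [[398.2, 0.0, 278.0], [0.0, 398.2, 210.1], [0.0, 0.0, 1.0]] [[0.979, -0.102, 0.176, 0.423], [-0.204, -0.478, 0.854, -0.518], [-0.003, -0.872, -0.489, 0.496], [0.0, 0.0, 0.0, 1.0]]
[[-9.29496963e-01  3.68828381e-01 -1.01074792e-03]
 [ 3.68829627e-01  9.29495500e-01 -1.67951023e-03]
 [ 3.20034609e-04 -1.93389344e-03 -9.99998079e-01]] [[0.0, -0.968, -0.251, 0.068], [1.0, 0.0, -0.0, 0.0], [0.0, -0.251, 0.968, -0.163], [0.0, 0.0, 0.0, 1.0]]
```

View pics/s0b.png

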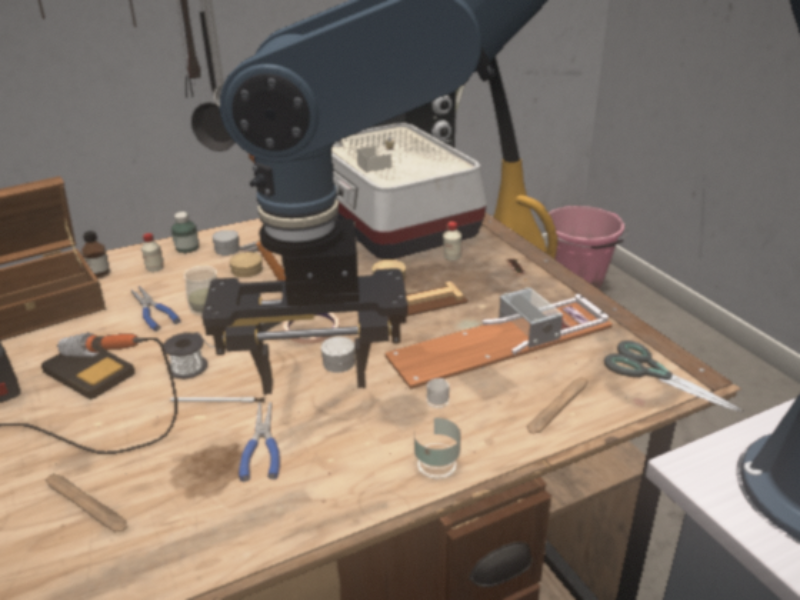

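View pics/side0.png

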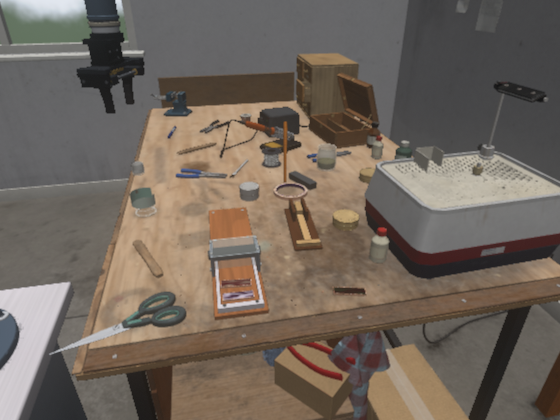

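Side view: press bed runs from (230,208) to (240,312), with the guard at (234,250). The stick lies in its rest from (298,203) to (306,243), and a dark strip at (350,290) is probably the loose one. I'll estimate positions and then look with the wrist camera.

Run:
```python
from h import *
d=np.load("pics/side0.npz");K,E=d["K"],d["E"]
print("bed",ray(K,E,[(209,209),(247,207),(215,314),(267,310)],.01).round(3).tolist())
print("strip",ray(K,E,[(335,290),(365,291),(350,290)],.004).round(3).tolist())
print("stick heel/head",ray(K,E,[(297,202)],.03).round(3).tolist(),ray(K,E,[(307,242)],.016).round(3).tolist())
print("oil,brass",ray(K,E,[(379,258),(345,225)],0).round(3).tolist())
d=np.load("pics/scene0.npz");K,E=d["K"],d["E"]
print("scene strip",ray(K,E,[(515*.7,265*.7)],.004).round(3).tolist())
im=cv2.imread("pics/side0.png")[180:330,190:400];cv2.imwrite("pics/c1.png",cv2.resize(im,None,fx=3.8,fy=3.8,interpolation=cv2.INTER_CUBIC))
```

```text
bed [[0.43, 0.373, 0.01], [0.525, 0.364, 0.01], [0.419, -0.001, 0.01], [0.508, -0.01, 0.01]]
strip [[0.642, 0.022, 0.004], [0.696, 0.008, 0.004], [0.669, 0.016, 0.004]]
stick heel/head [[0.646, 0.327, 0.03]] [[0.629, 0.17, 0.016]]
oil,brass [[0.767, 0.104, 0.0], [0.743, 0.244, 0.0]]
scene strip [[0.67, 0.016, 0.004]]
```

View pics/c1.png

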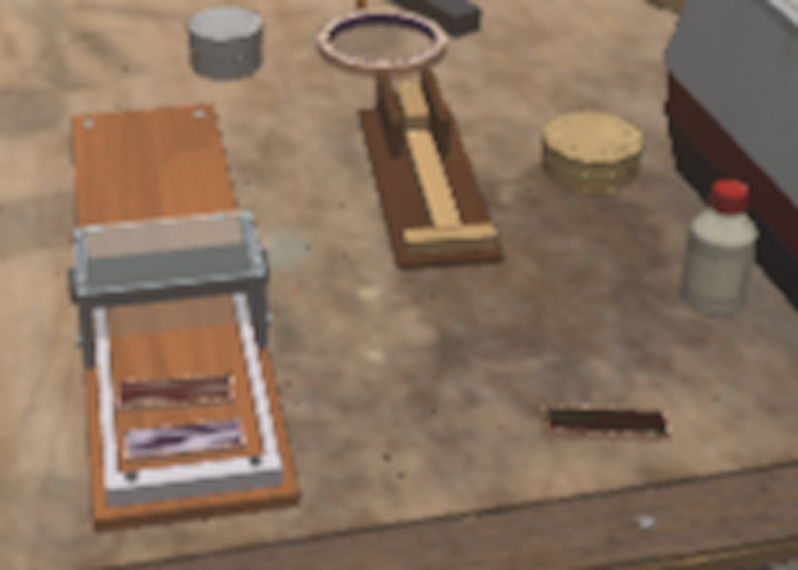

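The strip with the dark glass is at about (0.669, 0.016). Press origin comes out near (0.469, 0.129), with x pointing along world -y. I'm heading towards the strip and will take a wrist look over the press on the way.

```bash
python3 -m creep '[[0,0,-0.12,-615,-364,0,87],[0,0,-0.12,-615,-364,0,87],[0,0,-0.12,-615,-364,0,87],[0,0,-0.12,-615,-364,0,87],[0,0,-0.12,-615,-364,0,87],[0,0,-0.12,-615,-364,0,87],[0,0,-0.12,-615,-364,0,87],[0,0,-0.12,-615,-364,0,87]]' 20
python3 - <<'E'
from h import *
K,E,im=shot("wrist","w1"); print(E.round(3).tolist(),K[0,0])
E
```

```text
t: 1.1
ee_pos: [0.5373, 0.1837, 0.2223]
tcp_rot: [[-0.967, 0.255, -0.001], [0.255, 0.967, 0.0], [0.001, 0.0, -1.0]]
wrist_force: [-0.1, 1.7, 0.3]
finger_gap: 0.0871
grasp_force: 0.0
[[0.255, 0.936, 0.242, 0.472], [0.967, -0.247, -0.064, 0.201], [-0.0, 0.251, -0.968, 0.385], [0.0, 0.0, 0.0, 1.0]] 341.25852776601675
```

View pics/w1.png

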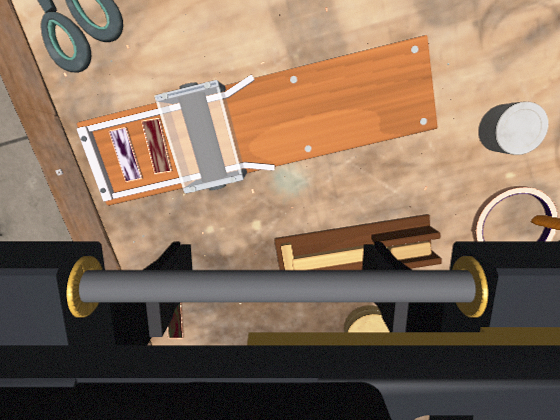

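Wrist view shows the whole press: near-end corners at (428,36) and (437,128), far corners at (78,123) and (109,204). Stick head is at (286,257), and the foil ring is near (517,225).

```bash
cat > press.py <<'E'
from h import *
d=np.load("pics/w1.npz");K,E=d["K"],d["E"]
c=ray(K,E,[(428,36),(437,128),(78,123),(109,204)],.01)
n=(c[0]+c[1])/2;f=(c[2]+c[3])/2
u=(f-n)/np.linalg.norm(f-n);v=np.array([-u[1],u[0],0])
O=n+.24*u;O[2]=0;O[:2]+=u[:2]*(np.linalg.norm(f-n)-.375)/2
def w(x,y=0,z=0): return O+u*x+v*y+np.array([0,0,z])
def inv(p): p=np.array(p)-O; return p@u,p@v
E
python3 - <<'E'
from press import *
print(c.round(4).tolist(),np.linalg.norm(f-n),"O",O,"yaw",np.degrees(np.arctan2(u[1],u[0])))
for p in[(157,146),(125,153)]: print(inv(ray(K,E,[p],.014)[0]))
print("head pts", ray(K,E,[(277,243),(284,270)],.016).round(3).tolist())
E
```

```text
[[0.4285, 0.3692, 0.01], [0.5199, 0.3652, 0.01], [0.4174, -0.0031, 0.01], [0.5085, -0.0043, 0.01]] 0.37104184536363366 O [0.46698052 0.12927903 0.        ] yaw -91.73586777134838
(np.float64(0.058042806837228705), np.float64(-0.0035777128454542355))
(np.float64(0.09385486670056575), np.float64(-0.004279801548439185))
head pts [[0.6, 0.168, 0.016], [0.634, 0.167, 0.016]]
```

```bash
python3 -m creep '[[0,0,-0.02,-180,-125,0,87],[0,0,-0.02,-180,-125,0,87],[0,0,-0.02,-180,-125,0,87],[0,0,-0.02,-180,-125,0,87],[0,0,-0.02,-180,-125,0,87],[0,0,-0.02,-180,-125,0,87]]'
python3 - <<'E'
from h import *
K,E,im=shot("wrist","w2")
print(proj(K,E,[.669,.016,.004]))
E
```

```text
t: 1.9
ee_pos: [0.6775, 0.0196, 0.2218]
tcp_rot: [[-0.972, 0.235, -0.002], [0.235, 0.972, 0.001], [0.003, 0.0, -1.0]]
wrist_force: [-0.4, 0.2, 0.2]
finger_gap: 0.0868
grasp_force: 0.0
[[271.69425972 179.35716877]]
```

View pics/w2.png

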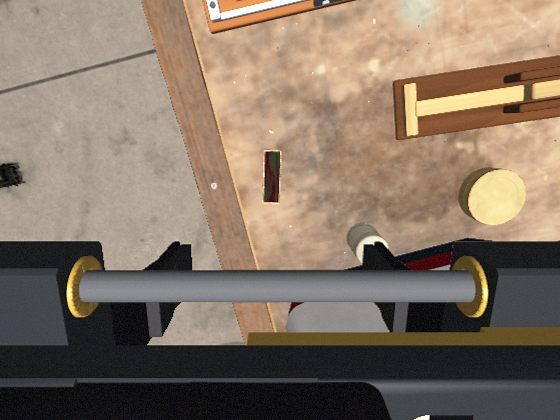

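Strip is at (272,176), its long axis nearly vertical in the image; the stick head is at (410,109).

Run:
```python
from h import *
d=np.load("pics/w2.npz");K,E=d["K"],d["E"]
a,b,c,e=ray(K,E,[(264,150),(281,151),(263,202),(279,203)],.004)
m=(a+b+c+e)/4; L=(c+e-a-b)/2; W=(b+e-a-c)/2
print(m.round(4),np.linalg.norm(L),np.linalg.norm(W),"long yaw",np.degrees(np.arctan2(L[1],L[0])))
s=arm.get_state();R=np.array(s["tcp_rot"]);print("tool y yaw",np.degrees(np.arctan2(R[1,1],R[0,1])),"delta mm",R.T@(m-s["ee_pos"])*1e3)
h=ray(K,E,[(404,84),(417,84),(405,136),(418,134)],.016);print("head corners",h.round(3).tolist())
p=ray(K,E,[(417,109),(520,98)],.018);q=p[0]-p[1];print("shaft",p.round(3).tolist(),np.degrees(np.arctan2(q[1],q[0])))
```

```text
[0.6664 0.0167 0.004 ] 0.058715893795543504 0.018532404536957578 long yaw -15.465195112308626
tool y yaw 76.43294489846566 delta mm [  9.47275331  -5.8975874  218.11165124]
head corners [[0.604, 0.171, 0.016], [0.607, 0.184, 0.016], [0.656, 0.164, 0.016], [0.657, 0.178, 0.016]]
shaft [[0.631, 0.18, 0.018], [0.645, 0.283, 0.018]] -97.70593470034723
```

```bash
python3 -m creep '[[0,0,0.03,9.5,-6,60,50],[0,0,0.03,9.5,-6,120,40],[0,0,0.03,9.5,-6,170,40],[0,0,0.03,9.5,-6,205,40],[0,0,0.03,9.5,-6,218,40],[0,0,0.03,9.5,-6,220,40]]' 12
python3 -m creep '[[0,0,0,0,0,0,40],[0,0,0,0,0,0.5,5],[0,0,0,0,0,0.5,5],[0,0,0,0,0,0.5,5]]' 12
```

```text
t: 2.7
ee_pos: [0.6677, 0.0161, 0.0026]
tcp_rot: [[-0.965, 0.263, -0.001], [0.263, 0.965, 0.0], [0.001, -0.0, -1.0]]
wrist_force: [0.6, 0.9, -0.5]
finger_gap: 0.0418
grasp_force: 0.0
t: 3.2
ee_pos: [0.6683, 0.015, 0.0026]
tcp_rot: [[-0.964, 0.265, 0.001], [0.265, 0.964, -0.0], [-0.001, 0.0, -1.0]]
wrist_force: [0.2, 0.5, 1.2]
finger_gap: 0.0178
grasp_force: 12.0
```

```bash
python3 -m creep '[[0,0,0,0,0,-60,5],[0,0,-0.1,40,20,-110,5],[0,0,-0.24,240,125,-110,5],[0,0,-0.24,240,125,-110,5],[0,0,-0.24,240,125,-110,5],[0,0,-0.24,240,125,-110,5],[0,0,-0.24,240,125,-110,5],[0,0,-0.24,240,125,-110,5]]'
python3 - <<'E'
from press import *
s=arm.get_state();R=np.array(s["tcp_rot"]);print("tool y yaw",np.degrees(np.arctan2(R[1,1],R[0,1])),s["finger_gap"],s["grasp_force"],inv(s["ee_pos"]),s["ee_pos"],"delta",R.T@(w(-.07,.002,.013)-s["ee_pos"])*1e3)
E
```

```text
t: 4.2
ee_pos: [0.4708, 0.1992, 0.1124]
tcp_rot: [[-1.0, 0.027, 0.002], [0.027, 1.0, 0.0], [-0.002, 0.0, -1.0]]
wrist_force: [1.0, -0.2, -0.3]
finger_gap: 0.0175
grasp_force: 12.0
tool y yaw 88.43445965449371 0.017468226200464808 11.999905407428741 (np.float64(-0.07000123975262268), np.float64(0.001686931023096055)) [0.47078715 0.19919704 0.11240701] delta [-1.11768922e-01 -1.68713791e-02  9.94074373e+01]
```

```bash
python3 -m creep '[[0,0,0,0,0,50,5],[0,0,0,0,0,85,5],[0,0,0,0,0,97,5],[0,0,0,0,0,99.5,5],[0,0,0,0,0,99.5,5],[0,0,0,0,0,99.5,30],[0,0,0,0,0,99.5,30],[0,0,0,0,0,99.5,30]]'
python3 -m creep '[[0,0,0,0,0,-30,30],[0,0,0,0,0,-90,30],[0,0,0,0,0,-140,40],[0,0,0,0,-60,-200,40],[0,0,0,-60,60,-200,40],[0,0,0,-60,60,-200,40],[0,0,0,-60,60,-200,40]]'
python3 - <<'E'
from h import *
K,E,im=shot("wrist","w3")
E
```

```text
t: 5.2
ee_pos: [0.4699, 0.1993, 0.013]
tcp_rot: [[-1.0, 0.028, 0.001], [0.028, 1.0, 0.0], [-0.001, 0.0, -1.0]]
wrist_force: [-0.3, -0.0, 0.7]
finger_gap: 0.0297
grasp_force: 0.0
t: 6.08
ee_pos: [0.534, 0.2602, 0.2137]
tcp_rot: [[-1.0, 0.025, 0.005], [0.025, 1.0, 0.002], [-0.005, 0.002, -1.0]]
wrist_force: [-0.4, -0.5, -0.1]
finger_gap: 0.0401
grasp_force: 0.0
```

View pics/w3.png

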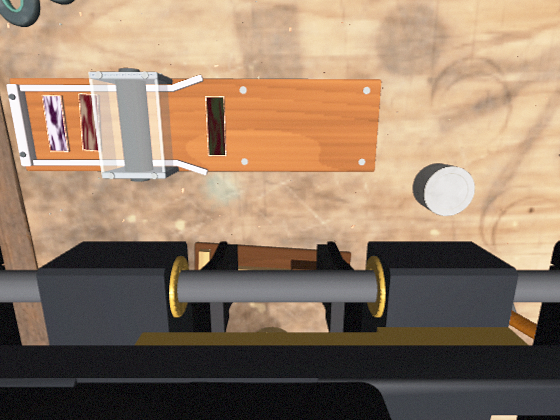

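The strip lies crosswise at (216,126), clear of the guard. Next, the stick: turn the tool and look at it close by.

```bash
python3 -m creep '[[0,0,1.68,-98,-83,20,40],[0,0,1.68,-98,-83,20,40],[0,0,1.68,-98,-83,20,40],[0,0,1.68,-98,-83,20,40],[0,0,1.68,-98,-83,20,40],[0,0,1.68,-98,-83,20,40],[0,0,1.68,-98,-83,20,40],[0,0,1.68,-98,-83,20,40]]' 20
python3 -m creep '[[0,0,0.2,0,0,0,40],[0,0,0.2,0,0,0,40],[0,0,0.2,0,0,0,40]]' 20
python3 - <<'E'
from press import *
d=np.load("pics/w3.npz");K,E=d["K"],d["E"]
print("near end",[inv(p) for p in ray(K,E,[(381,80),(376,171)],.01)])
print("strip",[np.round(inv(p),4) for p in ray(K,E,[(207,97),(224,97),(208,156),(226,156)],.014)])
K,E,im=shot("wrist","w4")
s=arm.get_state();R=np.array(s["tcp_rot"]);print("yaw y",np.degrees(np.arctan2(R[1,1],R[0,1])),s["ee_pos"])
E
```

```text
t: 7.12
ee_pos: [0.625, 0.1707, 0.1918]
tcp_rot: [[-0.036, 0.999, -0.003], [0.999, 0.036, -0.001], [-0.001, -0.003, -1.0]]
wrist_force: [-0.1, 0.1, -0.0]
finger_gap: 0.0397
grasp_force: 0.0
t: 7.5
ee_pos: [0.6261, 0.1713, 0.1922]
tcp_rot: [[0.154, 0.988, -0.001], [0.988, -0.154, -0.0], [-0.001, -0.001, -1.0]]
wrist_force: [0.6, -0.3, -0.6]
finger_gap: 0.0399
grasp_force: 0.0
near end [(np.float64(-0.23781211339077882), np.float64(-0.046592268078481304)), (np.float64(-0.24009244461937082), np.float64(0.045279084458694975))]
strip [array([-0.0627, -0.0291]), array([-0.0798, -0.0292]), array([-0.061 ,  0.0298]), array([-0.0799,  0.0297])]
yaw y -8.891877552823614 [0.626315   0.17139696 0.19231887]
```

View pics/w4.png

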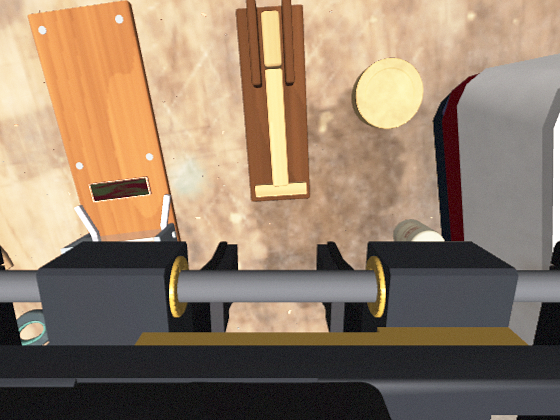

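The stick is clearly in view: head rear centre at (280,183), and the shaft meets the heel at (274,69).

Run:
```python
from press import *
d=np.load("pics/w4.npz");K,E=d["K"],d["E"]
p=ray(K,E,[(280,183),(274,69)],.018);q=p[0]-p[1];L=np.linalg.norm(q);print(p.round(4).tolist(),L,np.degrees(np.arctan2(q[1],q[0])))
h=ray(K,E,[(255,196),(307,194)],.011);print(h.round(4).tolist())
g=p[0]-q/L*(.0705-.015);g[2]=.0085
s=arm.get_state();R=np.array(s["tcp_rot"]);print(g,R.T@(g-s["ee_pos"])*1e3)
```

```text
[[0.6308, 0.1812, 0.018], [0.6415, 0.2868, 0.018]] 0.10616009120922038 -95.75601129507457
[[0.6032, 0.1705, 0.011], [0.6564, 0.1644, 0.011]]
[0.63640122 0.23638253 0.0085    ] [6.58399204e+01 1.06259112e-01 1.83791528e+02]
```

```bash
python3 -m creep '[[0,0,-0.04,40,0,50,36],[0,0,-0.04,66,0,100,36],[0,0,-0.04,66,0,150,36],[0,0,-0.04,66,0,175,36],[0,0,-0.04,66,0,183,36],[0,0,-0.04,66,0,183,8],[0,0,-0.04,66,0,183,8],[0,0,-0.04,66,0,183,8]]' 20
python3 -m creep '[[0,0,0,0,0,0,8],[0,0,0,0,0,-15,8],[0,0,0,0,0,-40,8],[0,0,0,0,0,-80,8],[0,0,0,0,0,-80,8]]' 20
```

```text
t: 8.55
ee_pos: [0.6381, 0.2371, 0.0113]
tcp_rot: [[0.116, 0.993, 0.002], [0.993, -0.116, 0.0], [0.001, 0.002, -1.0]]
wrist_force: [-1.9, 1.7, 2.7]
finger_gap: 0.0157
grasp_force: 20.0
t: 9.18
ee_pos: [0.6404, 0.2376, 0.0941]
tcp_rot: [[0.117, 0.993, 0.009], [0.993, -0.117, 0.002], [0.003, 0.009, -1.0]]
wrist_force: [0.1, 0.3, -0.4]
finger_gap: 0.0157
grasp_force: 19.9
```

Run:
```python
from press import *
s=arm.get_state();R=np.array(s["tcp_rot"]);print(R.T@(w(-.16,0,.0155)-s["ee_pos"])*1e3,"yaw y",np.degrees(np.arctan2(R[1,1],R[0,1])),np.degrees(np.arctan2(v[1],v[0])))
```

```text
[  31.26914759 -174.1351421    77.20971091] yaw y -6.717656908326179 -1.7358677713483863
```

```bash
python3 -m creep '[[0,0,-0.03,10,-50,0,8],[0,0,-0.06,20,-110,0,8],[0,0,-0.087,31,-165,0,8],[0,0,-0.087,31,-174,0,8],[0,0,-0.087,31,-174,20,8],[0,0,-0.087,31,-174,45,8],[0,0,-0.087,31,-174,65,8],[0,0,-0.087,31,-174,65,8]]' 20
python3 - <<'E'
from press import *
s=arm.get_state();R=np.array(s["tcp_rot"]);print(inv(s["ee_pos"]),R.T@(w(-.16,0,.0155)-s["ee_pos"])*1e3,"yaw y",np.degrees(np.arctan2(R[1,1],R[0,1])),s["finger_gap"],R[2])
E
```

```text
t: 10.18
ee_pos: [0.4679, 0.2874, 0.023]
tcp_rot: [[0.031, 1.0, -0.003], [1.0, -0.031, -0.001], [-0.001, -0.003, -1.0]]
wrist_force: [-0.3, -0.2, -0.1]
finger_gap: 0.0157
grasp_force: 19.9
(np.float64(-0.15808989183070343), np.float64(-0.003886272959403644)) [1.92091542 3.90478943 7.44354935] yaw y -1.7664778861409358 0.015660566635770413 [-0.00117282 -0.00262216 -0.99999587]
```

```bash
python3 -m creep '[[0,0,0,2,4,4,8],[0,0,0,2,4,7,8],[0,0,0,2,4,8,8],[0,0,0,2,4,8,8],[0,0,0,2,4,8,40],[0,0,0,2,4,8,40],[0,0,0,2,4,8,40]]'
python3 -m creep '[[0,0,0,0,0,-20,40],[0,0,0,0,0,-60,40],[0,0,0,-70,0,-120,40],[0,0,0,-90,0,-160,40],[0,0,0,-90,0,-160,40],[0,0,0,-90,0,-160,40]]'
python3 - <<'E'
from h import *
K,E,im=shot("wrist","w5")
E
```

```text
t: 11.05
ee_pos: [0.4722, 0.29, 0.0167]
tcp_rot: [[0.03, 1.0, 0.0], [1.0, -0.03, 0.0], [0.0, 0.0, -1.0]]
wrist_force: [1.0, 0.6, 0.7]
finger_gap: 0.0364
grasp_force: 0.0
t: 11.8
ee_pos: [0.4696, 0.1999, 0.1769]
tcp_rot: [[0.031, 1.0, 0.001], [1.0, -0.031, 0.001], [0.001, 0.001, -1.0]]
wrist_force: [-0.3, 0.2, 0.6]
finger_gap: 0.0397
grasp_force: 0.0
```

View pics/w5.png

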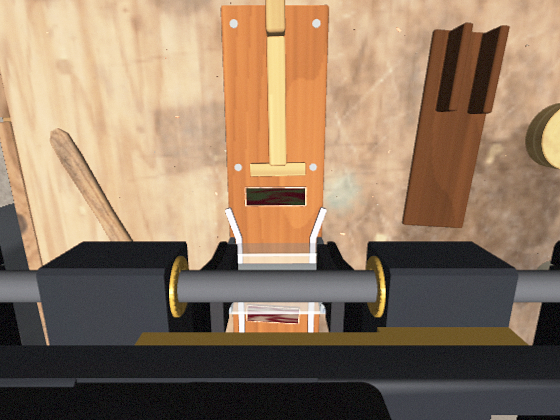

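The stick lies straight on the bed behind the strip: head at (277,170), strip at (276,196), heel front edge at (275,33). Next, compute the heel grasp.

Run:
```python
from press import *
d=np.load("pics/w5.npz");K,E=d["K"],d["E"]
print("head rear, heel front",[np.round(inv(p),4) for p in ray(K,E,[(277.5,163),(275.5,33)],.022)])
print("head front L R",[np.round(inv(p),4) for p in ray(K,E,[(250,176),(305,175)],.018)])
print("strip",[np.round(inv(p),4) for p in ray(K,E,[(245,187),(306,187),(245,206),(306,206)],.014)])
s=arm.get_state();R=np.array(s["tcp_rot"]);print(inv(s["ee_pos"]),R.T@(w(-.235,0,.018)-s["ee_pos"])*1e3)
```

```text
head rear, heel front [array([-0.1034,  0.0016]), array([-0.213, -0.   ])]
head front L R [array([-0.0907, -0.0244]), array([-0.0916,  0.0277])]
strip [array([-0.0794, -0.0298]), array([-0.0794,  0.0292]), array([-0.0605, -0.0303]), array([-0.0604,  0.0296])]
(np.float64(-0.07100724367829313), np.float64(-0.00017969058989266307)) [163.97056657   0.33725313 157.96032435]
```

```bash
python3 -m creep '[[0,0,0,60,0,0,40],[0,0,0,120,0,0,40],[0,0,0,163,0,30,40],[0,0,0,164,0,85,40],[0,0,0,164,0,130,40],[0,0,0,164,0,150,40],[0,0,0,164,0,158,40],[0,0,0,164,0,158,40]]'
python3 -m creep '[[0,0,0,0,0,0,8],[0,0,0,0,0,0,8],[0,0,0,0,0,0,8],[0,0,0,0,0,0,8]]' 25
python3 - <<'E'
from press import *
s=arm.get_state();print(inv(s["ee_pos"]),s["tcp_rot"])
E
```

```text
t: 12.85
ee_pos: [0.4734, 0.3642, 0.0172]
tcp_rot: [[0.029, 1.0, -0.002], [1.0, -0.029, -0.001], [-0.001, -0.002, -1.0]]
wrist_force: [0.9, -0.9, 0.1]
finger_gap: 0.0399
grasp_force: 0.0
t: 13.35
ee_pos: [0.4748, 0.3641, 0.0194]
tcp_rot: [[0.03, 1.0, 0.001], [1.0, -0.03, 0.001], [0.001, 0.001, -1.0]]
wrist_force: [0.4, -1.0, 3.8]
finger_gap: 0.0158
grasp_force: 25.0
(np.float64(-0.234943654663486), np.float64(0.000727736773447096)) [[ 3.01405532e-02  9.99544986e-01  1.16938929e-03]
 [ 9.99545449e-01 -3.01413043e-02  6.30132526e-04]
 [ 6.65092726e-04  1.14986520e-03 -9.99999118e-01]]
```

```bash
python3 -m creep '[[0,0,0,-8,0,0,8],[0,0,0,-16,0,0,8],[0,0,0,-24,0,0,8],[0,0,0,-32,0,0,8],[0,0,0,-40,0,0,8],[0,0,0,-50,0,0,8],[0,0,0,-60,0,0,8],[0,0,0,-70,0,0,8]]' 25
python3 -m creep '[[0,0,0,0,0,0,8],[0,0,0,-5,0,0,8],[0,0,0,-10,0,0,8]]' 25
python3 - <<'E'
from press import *
s=arm.get_state();print(inv(s["ee_pos"]))
K,E,im=shot("scene","sc2");E0,K0=E,K
K,E,im=shot("side","sd2");a=cv2.imread("pics/sd2.png")[195:330,190:290]
b=cv2.imread("pics/sc2.png")[180:290,250:450]
cv2.imwrite("pics/c2.png",np.hstack([cv2.resize(a,(390,527),interpolation=2),cv2.resize(cv2.copyMakeBorder(b,13,12,0,0,0),(400,527) if 0 else (400,270),interpolation=2).repeat(2,0)[:527] if 0 else cv2.copyMakeBorder(cv2.resize(b,(400,220),interpolation=2),0,307,0,0,0)]))
E
```

```text
t: 14.35
ee_pos: [0.4734, 0.2942, 0.0193]
tcp_rot: [[0.031, 1.0, 0.003], [1.0, -0.031, 0.002], [0.002, 0.003, -1.0]]
wrist_force: [0.7, 4.3, 5.2]
finger_gap: 0.0159
grasp_force: 25.0
t: 14.72
ee_pos: [0.473, 0.2843, 0.0193]
tcp_rot: [[0.031, 1.0, 0.003], [1.0, -0.031, 0.002], [0.002, 0.003, -1.0]]
wrist_force: [0.2, 5.6, 5.3]
finger_gap: 0.0157
grasp_force: 25.0
(np.float64(-0.15510877904925488), np.float64(0.0013349064086787482))
```

View pics/c2.png

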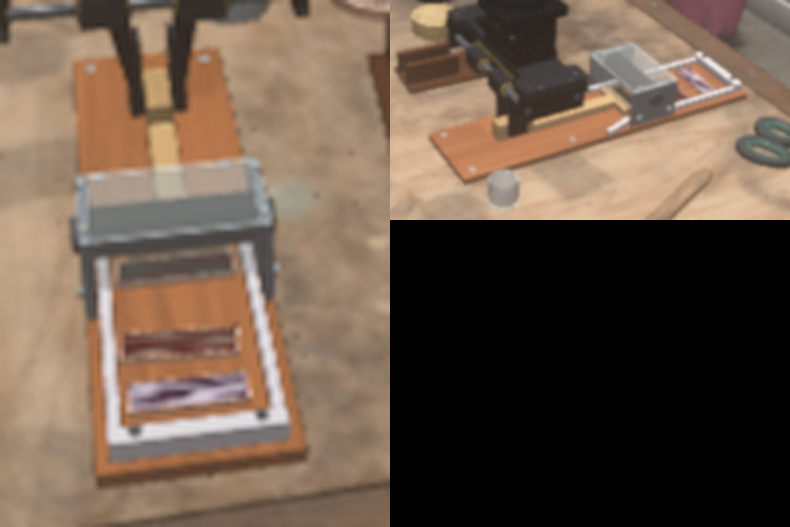

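The strip has gone in square under the guard, with the two strips square beyond it. Pushing on.

```bash
python3 -m creep '[[0,0,0,-8,0,0,8],[0,0,0,-16,0,0,8],[0,0,0,-24,0,0,8],[0,0,0,-32,0,0,8],[0,0,0,-40,0,0,8],[0,0,0,-48,0,0,8],[0,0,0,-56,0,0,8],[0,0,0,-63,0,0,8]]' 25
python3 -m creep '[[0,0,0,-2,0,0,8],[0,0,0,-4,0,0,8],[0,0,0,-6,0,0,8],[0,0,0,-7.5,0,0,8],[0,0,0,-8.5,0,0,8],[0,0,0,-8.5,0,0,8]]' 25
python3 - <<'E'
from press import *
s=arm.get_state();print(inv(s["ee_pos"]))
E
```

```text
t: 15.82
ee_pos: [0.471, 0.2211, 0.0193]
tcp_rot: [[0.031, 1.0, 0.002], [1.0, -0.031, 0.001], [0.002, 0.002, -1.0]]
wrist_force: [0.1, 6.2, 6.3]
finger_gap: 0.0156
grasp_force: 25.0
t: 16.58
ee_pos: [0.4706, 0.2127, 0.0193]
tcp_rot: [[0.031, 1.0, 0.002], [1.0, -0.031, 0.001], [0.001, 0.002, -1.0]]
wrist_force: [0.4, 5.1, 7.1]
finger_gap: 0.0156
grasp_force: 25.0
(np.float64(-0.0835382014205032), np.float64(0.0011121265048175985))
```

No stop contact yet; creeping on in small steps while watching the force.

```bash
python3 -m creep '[[0,0,0,-1,0,0,8],[0,0,0,-2,0,0,8],[0,0,0,-2,0,0,8]]' 25|grep -E "ee_pos|wrist"
python3 -m creep '[[0,0,0,-1,0,0,8],[0,0,0,-2,0,0,8],[0,0,0,-2,0,0,8]]' 25|grep -E "ee_pos|wrist"
python3 - <<'E'
from press import *
K,E,im=shot("side","sd3");a=cv2.imread("pics/sd3.png")[195:330,190:290]
cv2.imwrite("pics/c3.png",cv2.resize(a,(440,594),interpolation=2))
E
```

```text
ee_pos: [0.4706, 0.2108, 0.0193]
wrist_force: [0.6, 5.8, 6.6]
ee_pos: [0.4705, 0.2088, 0.0193]
wrist_force: [0.5, 5.4, 6.9]
```

View pics/c3.png

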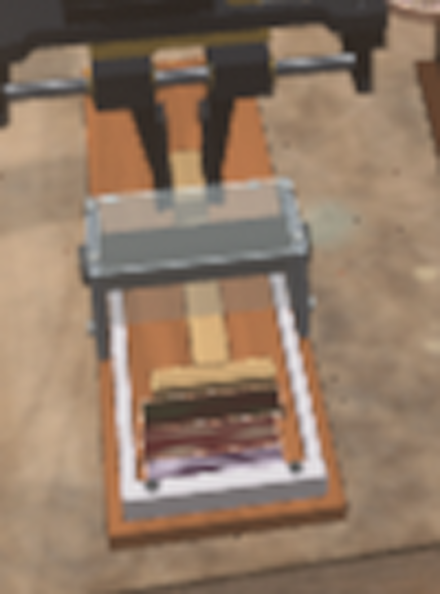

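The three strips are side by side and square, close to the stop. I'll continue until the force rises.

```bash
for i in 1 2 3 ; do :; done; python3 -m creep '[[0,0,0,-1,0,0,8],[0,0,0,-1,0,0,8]]' 25|grep -E "ee_pos|wrist"
python3 -m creep '[[0,0,0,-1,0,0,8],[0,0,0,-1,0,0,8]]' 25|grep -E "ee_pos|wrist"
python3 -m creep '[[0,0,0,-1,0,0,8],[0,0,0,-1,0,0,8]]' 25|grep -E "ee_pos|wrist"
```

```text
ee_pos: [0.4705, 0.2078, 0.0193]
wrist_force: [1.1, 5.3, 7.3]
ee_pos: [0.4704, 0.2071, 0.0193]
wrist_force: [0.6, 6.2, 6.8]
ee_pos: [0.4705, 0.207, 0.0193]
wrist_force: [-0.2, 11.2, 6.7]
```

The stop is reached (force up, motion stalled). One more mm, then draw the stick back out.

```bash
python3 -m creep '[[0,0,0,-1,0,0,8],[0,0,0,-1.5,0,0,8],[0,0,0,-1.5,0,0,8]]' 25|grep -E "ee_pos|wrist"
python3 -m creep '[[0,0,0,5,0,0,8],[0,0,0,20,0,0,8],[0,0,0,40,0,0,8],[0,0,0,60,0,0,8],[0,0,0,80,0,0,8],[0,0,0,100,0,0,8],[0,0,0,120,0,0,8],[0,0,0,140,0,0,8]]' 25|grep -E "ee_pos|wrist|gap"
python3 -m creep '[[0,0,0,0,0,0,8],[0,0,0,0,0,0,8],[0,0,0,0,0,0,40],[0,0,0,0,0,0,40],[0,0,0,0,0,0,40],[0,0,0,0,0,0,40]]'|grep -E "ee_pos|wrist|gap"
python3 -m creep '[[0,0,0,0,0,-15,40],[0,0,0,0,0,-60,40],[0,0,0,0,0,-120,40],[0,0,0,0,0,-180,40],[0,0,0,0,0,-180,40]]'|grep -E "ee_pos|wrist|t:"
python3 - <<'E'
from press import *
K,E,im=shot("side","sd4");a=cv2.cvtColor(im[:,:,::-1].copy(),cv2.COLOR_BGR2HSV)
# stick = pale yellow: project expected face and report rows along the press centreline
for x in np.arange(-.11,.121,.006):
    q=proj(K,E,w(x,.0,.014))[0]; print(round(x,3),q.round().astype(int).tolist(),im[int(round(q[1])),int(round(q[0]))].tolist(), end=" | ")
E
```

```text
ee_pos: [0.4705, 0.2068, 0.0193]
wrist_force: [-1.2, 16.2, 6.5]
ee_pos: [0.4732, 0.341, 0.0193]
wrist_force: [-0.5, -8.7, 10.6]
finger_gap: 0.0158
ee_pos: [0.4736, 0.3436, 0.0182]
wrist_force: [0.9, 0.1, -0.2]
finger_gap: 0.0389
t: 20.88
ee_pos: [0.4772, 0.3458, 0.2053]
tcp_rot: [[0.03, 0.999, 0.012], [1.0, -0.03, 0.006], [0.006, 0.012, -1.0]]
wrist_force: [0.8, -0.0, -1.3]
-0.11 [230, 234] [208, 169, 118] | -0.104 [231, 236] [207, 168, 118] | -0.098 [231, 237] [210, 182, 145] | -0.092 [231, 238] [193, 180, 159] | -0.086 [231, 240] [176, 167, 150] | -0.08 [231, 241] [163, 157, 143] | -0.074 [232, 243] [142, 140, 131] | -0.068 [232, 245] [146, 138, 128] | -0.062 [232, 246] [126, 123, 117] | -0.056 [232, 248] [111, 113, 111] | -0.05 [232, 249] [111, 113, 111] | -0.044 [233, 251] [110, 111, 110] | -0.038 [233, 253] [113, 116, 114] | -0.032 [233, 254] [119, 121, 120] | -0.026 [233, 256] [76, 71, 68] | -0.02 [234, 258] [85, 75, 68] | -0.014 [234, 259] [124, 99, 82] | -0.008 [234, 261] [151, 116, 91] | -0.002 [234, 263] [151, 116, 91] | 0.004 [235, 265] [151, 115, 91] | 0.01 [235, 266] [156, 113, 85] | 0.016 [235, 268] [175, 115, 75] | 0.022 [235, 270] [174, 114, 74] | 0.028 [236, 272] [174, 114, 74] | 0.034 [236, 274] [174, 114, 74] | 0.04 [236, 276] [174, 114, 74] | 0.046 [236, 278] [172, 113, 73] | 0.052 [237, 280] [173, 113, 73] | 0.058 [237, 282] [170, 111, 72] | 0.064 [237, 284] [159, 109, 78] | 0.07 [237, 286] [64, 50, 41] | 0.076 [238, 288] [65, 47, 40] | 0.082 [238, 290] [88, 62, 52] | 0.088 [238, 292] [100, 68, 62] | 0.094 [239, 295] [97, 57, 53] | 0.1 [239, 297] [133, 94, 84] | 0.106 [239, 299] [105, 84, 101] | 0.112 [239, 301] [121, 105, 117] | 0.118 [240, 304] [216, 210, 215] |
```

Run:
```python
from press import *
d=np.load("pics/sd4.npz");K,E=d["K"],d["E"];im=cv2.imread("pics/sd4.png").astype(float).sum(2).astype(np.float32)
for y in(-.022,-.01,.01,.022):
    xs=np.arange(.05,.085,.001);q=proj(K,E,[w(x,y,.014) for x in xs]).astype(np.float32)
    g=cv2.remap(im,q[None,:,0],q[None,:,1],1)[0]; print(y,"edge",xs[np.argmax(g<(g.max()+g.min())/2)])
print(arm.finish_job())
```

```text
-0.022 edge 0.06800000000000002
-0.01 edge 0.06700000000000002
0.01 edge 0.06800000000000002
0.022 edge 0.06700000000000002
the job is handed in; nothing more can be done
None
```

The job is handed in at about 21 s of the 58 s: by camera and force readings, the three strips stand square and closed up against the end stop, and the push stick lies let go on the near bed with its head out of the guard (final verdict not shown).

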